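# Find the canister that holds the balance weight

### The arm

A 7-joint arm with a two-finger parallel gripper is mounted at the origin on a cart in front of the work surface, level with it; the furniture and walls round the work are solid. World frame = base frame: x ahead of the robot, y to its left, z up, the work surface at z = 0. Lengths are in m, angles in rad, forces in N, time in s.
With the tool pointing down it reaches from about 0.425 to 0.95 m from the base axis. Payload 4.7 kg.
Tool frame: the origin (TCP) lies between the finger pads; the fingertips stand 25 mm ahead of it and the grasp point (between the pads) lies 6 mm ahead of it; z points along the fingers, y is the line along which they close (so a half turn about z gives the same grasp; the last joint's range is limited). The gripper opens to 85 mm and grips with 20 to 120 N. Pads are 22 mm wide; open, the fingers measure 114 mm over their backs; the gripper's body (76 mm by 85 mm) begins 54 mm behind the grasp point. The pads swing forward as they close: fully open they stand 13 mm farther back than shut.
Start: joints at [-1.356, 0.469, -0.049, 1.532, 0.024, 1.141, -0.082], TCP at [0.163, 0.655, 0.256] pointing down, gripper open.
Joint ranges: [-2.59, 2.59], [-0.33, 1.99], [-1.39, 1.29], [0.1, 2.45], [-1.04, 4.18], [0.21, 1.99], [-2.66, 2.66]. Speed limits (rad/s): [2.57, 2.57, 3.14, 3.14, 3.14, 3.14, 3.14].

### API

Orientations are given as a rotation vector (axis times angle).
In Python, from station import manip gives the robot as it stands. Calls block until the motion is done:
- manip.reach(position, orientation): joint-space move of the TCP to a pose.
- manip.servo_line(position, attitude=None, speed=0.15, stop_force=None): straight line of the TCP; attitude=None keeps the orientation; speed is the mean speed in m/s. With stop_force (N) it stops when the force on the tool has changed by that much, and returns True; else False.
- manip.set_joints(angles): joint-space move.
- manip.let_go() and manip.clamp(force=None): open the fingers fully, or close them until they stop; force is the grip in N (None keeps the last).
- manip.wait(seconds).
- manip.solve_ik(position, orientation): joint angles nearest the present ones, or None.
- manip.get_obs(): the state.
- manip.read_camera(name): name is "side" or "top"; returns a dict with "pixels" (384x512x3 uint8, red, green, blue), "fx", "fy", "cx", "cy" (pixels), "dist" ([k1, k2, p1, p2, k3] as OpenCV has them; the pictures are not rectified), "rvec" (rotation vector, rad) and "tvec" (3), from world to camera coordinates, as OpenCV has them. Camera axes: x right, y down, z forward; pixel columns grow to the right and rows downward; lengths in m; the calibration is good to about 2 mm. A picture is of the moment at which its call begins. There is no depth.
A pose or a line that the arm cannot do raises manip.Unreachable and nothing moves.
- manip.hand_in(): hands the job in; it is judged then, once.
The state is a dict: "time_s": time; "joint_positions": joint angles; "joint_vel": joint speeds; "effort": joint torques, N m; "ee_pos": TCP position; "orientation": TCP orientation; "contact_force": force on the tool from outside, world axes, zero at the start; "torque": the same for the moment, N m; "width": finger opening in m; "grasp_force": force on a finger pad.
Only numpy, scipy, OpenCV 4.12 (cv2) and the standard library are available. Lean on these libraries where they do the work, as an engineer would, in place of code of your own. Each camera call takes 0.05 s, during which the arm holds its last target. There are 200 camera calls.

### The job

One of the three look-alike lidded canisters on the bench holds the centrifuge's brass balance weight and is much heavier; the other two hold only foam. Lift them to find the heavy one and stand it upright in the low steel tray. Leave the light ones standing upright where they stood, and tip none over.

Things in the scene. Friction and masses are not known exactly. Their poses are not given: they have to be found in the camera images.
- canister_1: closed canister, plain aluminium body, ribbed grey screw lid (upper 24 mm, flush, fixed); straight cylinder 48 mm in diameter, 72 mm high, standing on the bench. Origin at the centre of its underside, z up. All three look alike: one (any of them, it changes) holds the brass weight and weighs 0.40 to 0.58 kg, the other two hold foam and weigh 0.06 to 0.10 kg
- canister_2: closed canister, plain aluminium body, ribbed grey screw lid (upper 24 mm, flush, fixed); straight cylinder 48 mm in diameter, 72 mm high, standing on the bench. Origin at the centre of its underside, z up. All three look alike: one (any of them, it changes) holds the brass weight and weighs 0.40 to 0.58 kg, the other two hold foam and weigh 0.06 to 0.10 kg
- canister_3: closed canister, plain aluminium body, ribbed grey screw lid (upper 24 mm, flush, fixed); straight cylinder 48 mm in diameter, 72 mm high, standing on the bench. Origin at the centre of its underside, z up. All three look alike: one (any of them, it changes) holds the brass weight and weighs 0.40 to 0.58 kg, the other two hold foam and weigh 0.06 to 0.10 kg
- tray: low open steel tray fixed to the bench, 130 mm (its x) by 170 mm (its y), 18 mm high, walls and floor 4 mm thick. Origin at the centre of its underside, so its inner floor is at z = 4 mm; z up.

How it is judged:
At the end, for the whole second after the job is handed in: The heavy canister is inside the tray, resting its weight on the tray floor (pressing on the tray with more than 2.2 N), upright within 10 degrees and still; the two light ones stand upright within 10 degrees, still, within 40 mm of where they stood (((x of canister_1 in the frame of tray between -0.045 and 0.045 m and y of canister_1 in the frame of tray between -0.065 and 0.065 m and z of canister_1 in the frame of tray below 0.012 m and angle between each of canister_1, canister_2, canister_3's own z axis and vertical below 0.17 rad and linear speed of each of canister_1, canister_2, canister_3 below 0.02 m/s and contact force between canister_1 and tray above 2.2 N and distance of each of canister_2, canister_3 from where it was at the start of the episode below 0.04 m) or (x of canister_2 in the frame of tray between -0.045 and 0.045 m and y of canister_2 in the frame of tray between -0.065 and 0.065 m and z of canister_2 in the frame of tray below 0.012 m and angle between each of canister_2, canister_1, canister_3's own z axis and vertical below 0.17 rad and linear speed of each of canister_2, canister_1, canister_3 below 0.02 m/s and contact force between canister_2 and tray above 2.2 N and distance of each of canister_1, canister_3 from where it was at the start of the episode below 0.04 m) or (x of canister_3 in the frame of tray between -0.045 and 0.045 m and y of canister_3 in the frame of tray between -0.065 and 0.065 m and z of canister_3 in the frame of tray below 0.012 m and angle between each of canister_3, canister_1, canister_2's own z axis and vertical below 0.17 rad and linear speed of each of canister_3, canister_1, canister_2 below 0.02 m/s and contact force between canister_3 and tray above 2.2 N and distance of each of canister_1, canister_2 from where it was at the start of the episode below 0.04 m))); the robot touches nothing.
It fails at once if a canister is tipped over (more than 45 degrees) (angle between any of canister_1, canister_2, canister_3's own z axis and vertical above 0.785 rad).
It also fails if it takes over 64 s, if anything falls off the work surface, if the arm or the gripper's body presses on something with over 40 N, if the wrist force passes 120 N, or if a joint passes its speed limit or range.

## Working session

There is one attempt and no reset: what is moved stays moved. The work goes in short steps, each a Python script; the robot and the scene stay as the last script left them, time stands still between calls to the robot, and variables do not carry over. Pictures are saved under pics/ and viewed, at most 10 in all, crops included, and the job is handed in when it is done.

```bash
mkdir -p pics
python3 - <<'E'
from station import manip
import cv2
for n in("top","side"):
    c=manip.read_camera(n); cv2.imwrite(f"pics/{n}0.png",c["pixels"][:,:,::-1])
    print({k:v for k,v in c.items() if k!="pixels"})
o=manip.get_obs();print(o)
E
```

```text
{'fx': 447.5151157287625, 'fy': 447.5151157287625, 'cx': 258.6424921643562, 'cy': 185.17131920442503, 'dist': array([-0.16465167,  0.        ,  0.        ,  0.        ,  0.        ]), 'rvec': array([ 2.21237502, -2.16013091,  0.13475625]), 'tvec': array([-0.04238083,  0.4959528 ,  0.9428655 ])}
{'fx': 427.17360280178275, 'fy': 427.17360280178275, 'cx': 262.5421074218609, 'cy': 187.51002009197268, 'dist': array([-0.09237873,  0.        ,  0.        ,  0.        ,  0.        ]), 'rvec': array([ 2.04549658, -0.08754669,  0.01966906]), 'tvec': array([-0.51270395,  0.06557087,  0.9279668 ])}
{'time_s': 0.1, 'joint_positions': array([-1.35586531,  0.46938795, -0.0486058 ,  1.53357995,  0.02410133,
        1.14097607, -0.0823192 ]), 'joint_vel': array([ 0.00214548, -0.00251469, -0.00281228, -0.00281111,  0.00024355,
        0.00022809,  0.00084516]), 'effort': array([ 3.79655630e-04, -5.11513424e+01, -4.73209948e-02, -2.38388622e+01,
        1.07597967e-02,  4.37346840e-03, -2.45654991e-05]), 'ee_pos': array([0.16282355, 0.65457608, 0.25534571]), 'orientation': array([-3.82009919e-01, -3.11811978e+00,  2.76226632e-03]), 'contact_force': array([ 0.00693898, -1.01922625, -0.31317459]), 'torque': array([ 0.00889074, -0.01621855,  0.01334518]), 'grasp_force': 0.0, 'width': 0.08558949951588839}
```

View pics/top0.png

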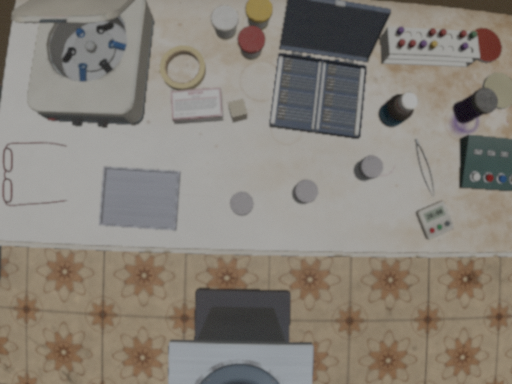

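View pics/side0.png

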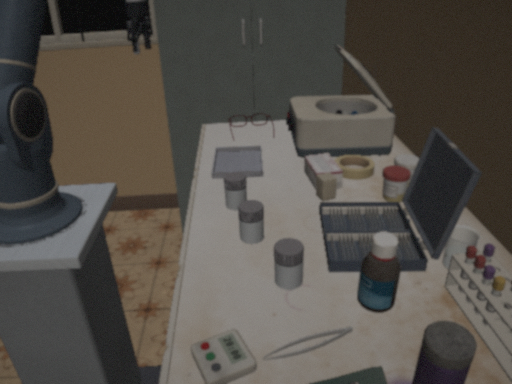

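The top view shows three grey lids at about (242,203), (306,190) and (371,167), and the tray at (140,198). The side view shows the canisters at about (235,192), (251,222) and (288,264), and the tray at (238,161).

Run:
```python
import cv2,numpy as np
t=cv2.imread("pics/top0.png");s=cv2.imread("pics/side0.png")
a=cv2.resize(t[140:240,90:400],None,fx=2.5,fy=2.5,interpolation=2)
b=cv2.resize(s[140:300,205:315],None,fx=2,fy=2,interpolation=2)
W=np.zeros((a.shape[0]+b.shape[0],a.shape[1],3),np.uint8);W[:250]=a;W[250:,:b.shape[1]]=b
cv2.imwrite("pics/crop0.png",W)
for p in[(242,203),(306,190),(371,167)]: print([tuple(t[p[1],p[0]+d]) for d in range(-18,19,3)])
for p in[(140,198)]: print([tuple(t[p[1],p[0]+d]) for d in range(-50,51,5)])
for c in (235,251,288): print(c,[int(s[r,c].mean()) for r in range(165,300,2)])
```

```text
[(np.uint8(158), np.uint8(162), np.uint8(162)), (np.uint8(158), np.uint8(162), np.uint8(163)), (np.uint8(133), np.uint8(134), np.uint8(136)), (np.uint8(127), np.uint8(127), np.uint8(128)), (np.uint8(131), np.uint8(129), np.uint8(132)), (np.uint8(133), np.uint8(131), np.uint8(134)), (np.uint8(131), np.uint8(130), np.uint8(132)), (np.uint8(131), np.uint8(130), np.uint8(133)), (np.uint8(131), np.uint8(131), np.uint8(132)), (np.uint8(131), np.uint8(131), np.uint8(133)), (np.uint8(151), np.uint8(153), np.uint8(155)), (np.uint8(158), np.uint8(162), np.uint8(164)), (np.uint8(159), np.uint8(162), np.uint8(164))]
[(np.uint8(156), np.uint8(161), np.uint8(163)), (np.uint8(143), np.uint8(148), np.uint8(151)), (np.uint8(87), np.uint8(88), np.uint8(89)), (np.uint8(126), np.uint8(126), np.uint8(128)), (np.uint8(130), np.uint8(129), np.uint8(132)), (np.uint8(131), np.uint8(130), np.uint8(132)), (np.uint8(130), np.uint8(129), np.uint8(131)), (np.uint8(130), np.uint8(130), np.uint8(132)), (np.uint8(128), np.uint8(127), np.uint8(130)), (np.uint8(132), np.uint8(131), np.uint8(133)), (np.uint8(147), np.u
[... 2008 characters left out ...]
 134, 132, 134, 132, 130, 134, 133, 132]
251 [104, 106, 105, 91, 89, 87, 120, 137, 137, 135, 138, 136, 137, 136, 134, 134, 135, 125, 88, 85, 84, 86, 81, 83, 69, 70, 63, 58, 53, 87, 107, 106, 109, 107, 103, 105, 105, 108, 106, 110, 127, 132, 132, 132, 131, 131, 128, 129, 131, 131, 131, 133, 134, 133, 135, 135, 134, 135, 132, 133, 132, 135, 131, 130, 135, 133, 136, 131]
288 [136, 138, 138, 135, 135, 136, 139, 136, 132, 134, 135, 135, 134, 135, 134, 133, 134, 134, 135, 134, 134, 135, 135, 133, 133, 134, 133, 133, 133, 135, 133, 131, 130, 131, 128, 129, 118, 86, 83, 84, 86, 85, 83, 81, 86, 75, 66, 65, 68, 66, 60, 88, 107, 107, 107, 106, 108, 105, 104, 106, 105, 104, 110, 125, 131, 129, 131, 131]
```

View pics/crop0.png

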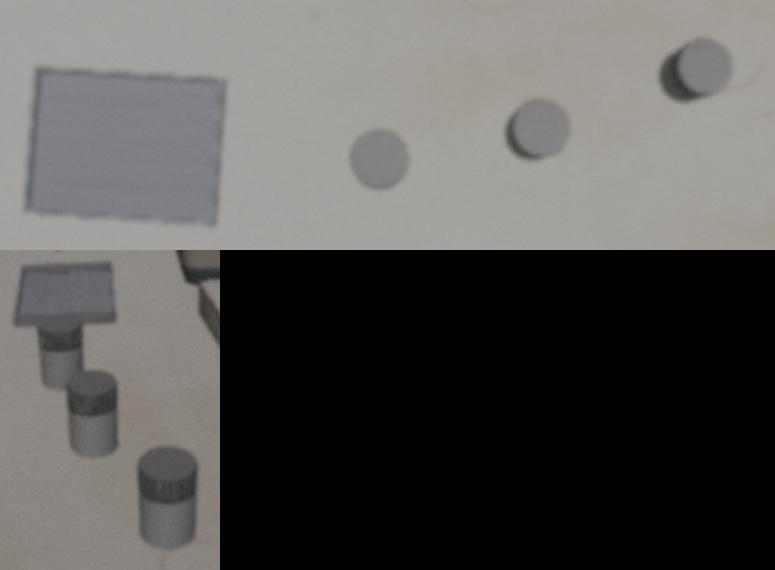

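The crop shows the lid discs clearly in the top view, with canister 3's dark side visible. The tray rim is a clean quadrilateral in both views. In the side view the lid tops are brighter than the ribbed lid sides.

```bash
cat > vis.py <<'E'
import cv2,numpy as np
def K(c): return np.array([[c["fx"],0,c["cx"]],[0,c["fy"],c["cy"]],[0,0,1]])
def ray(c,p):
    R=cv2.Rodrigues(c["rvec"])[0]
    u=cv2.undistortPoints(np.array([[p]],float),K(c),c["dist"])[0,0]
    d=R.T@np.array([*u,1]); return -R.T@c["tvec"],d/np.linalg.norm(d)
def plane(c,p,z):
    o,d=ray(c,p); return o+d*(z-o[2])/d[2]
def tri(c1,p1,c2,p2):
    o,d=ray(c1,p1);q,e=ray(c2,p2)
    s,t=np.linalg.lstsq(np.c_[d,-e],q-o,rcond=None)[0]
    a,b=o+s*d,q+t*e; return (a+b)/2,np.linalg.norm(a-b)
def blob(m,seed):
    n,l,st,ce=cv2.connectedComponentsWithStats(m.astype(np.uint8))
    return (l==l[seed[1],seed[0]]).astype(np.uint8)
def contour(m): return max(cv2.findContours(m,0,1)[0],key=cv2.contourArea)
def quad(m):
    h=cv2.convexHull(contour(m))
    for e in np.arange(2,15,.5):
        q=cv2.approxPolyDP(h,e,True)
        if len(q)<=4: return q[:,0].astype(float)
def lids_top(c,seeds):
    g=cv2.cvtColor(c["pixels"],cv2.COLOR_RGB2GRAY); out=[]
    for s in seeds:
        b=cv2.morphologyEx(blob((g>112)&(g<144),s),cv2.MORPH_OPEN,np.ones((5,5)))
        out.append(cv2.fitEllipse(contour(b)))
    return out
E
python3 - <<'E'
from vis import *; from station import manip
t=manip.read_camera("top");s=manip.read_camera("side")
L=lids_top(t,[(242,203),(306,190),(371,167)])
g=cv2.cvtColor(s["pixels"],cv2.COLOR_RGB2GRAY); g=cv2.GaussianBlur(g,(3,3),0)
for e,sd in zip(L,[(235,179),(251,207),(288,247)]):
    m=np.zeros(g.shape,bool);m[sd[1]-10:sd[1]+11,sd[0]-18:sd[0]+19]=True
    b=cv2.morphologyEx(blob(m&(g>77)&(g<97),sd),cv2.MORPH_OPEN,np.ones((3,3)));es=cv2.fitEllipse(contour(b))
    print(np.round(e[0],1),np.round(e[1],1),np.round(es[0],1),np.round(es[1],1),*tri(t,e[0],s,es[0]),plane(t,e[0],.072))
gt=cv2.cvtColor(t["pixels"],cv2.COLOR_RGB2GRAY)
q1=quad(blob(gt<146,(140,198)))
m=g<116; m[174:]=False   # near wall below
q2=quad(blob(m,(238,160)))
print(q1,q2)
for p in q1: print(p,plane(t,p,.018), [ (np.round(x,3),round(r,3)) for x,r in [tri(t,p,s,k) for k in q2] if r<.015])
E
```

```text
[241.2 203.4] [22.5 23.6] [234.5 175. ] [ 9.1 36.4] [0.45473686 0.00560222 0.07382349] 0.0017520780885234037 [0.45395743 0.00558703 0.072     ]
[306.4 190.2] [20.8 23. ] [247.8 204.7] [12.8 25.4] [ 0.48162117 -0.12766827  0.07413674] 0.005162686749607511 [ 0.48439611 -0.12791211  0.072     ]
[372.2 165.9] [19.2 22.5] [288.4 246.4] [15.1 26.8] [ 0.53887557 -0.2670013   0.07150451] 0.00035003650261111133 [ 0.53897992 -0.26686986  0.072     ]
[[104. 167.]
 [180. 172.]
 [176. 229.]
 [ 99. 224.]] [[260. 147.]
 [263. 173.]
 [211. 173.]
 [216. 148.]]
[104. 167.] [0.52901035 0.31134426 0.018     ] [(array([0.53 , 0.313, 0.012]), np.float64(0.0)), (array([ 0.54 ,  0.345, -0.086]), np.float64(0.004))]
[180. 172.] [0.52189298 0.141441   0.018     ] [(array([0.517, 0.131, 0.085]), np.float64(0.006)), (array([0.524, 0.143, 0.01 ]), np.float64(0.003))]
[176. 229.] [0.39790576 0.14553725 0.018     ] [(array([0.397, 0.146, 0.016]), np.float64(0.003)), (array([0.406, 0.135, 0.087]), np.float64(0.015))]
[ 99. 224.] [0.40342682 0.31605184 0.018     ] [(array([0.403, 0.317, 0.014]), np.float64(0.0))]
```

Lid heights triangulate to 72–74 mm and the tray rim to about 10–16 mm, both consistent with the text. The tray centre is at about (0.463, 0.229). Next I weigh them.

```bash
cat > arm.py <<'E'
from station import manip
import numpy as np
D=[0,-np.pi,0]
def fz(n=6):
    v=[]
    for _ in range(n): manip.wait(.05); v.append(manip.get_obs()["contact_force"][2])
    return np.mean(v)
def weigh(x,y):
    manip.servo_line([x,y,.16],D,speed=.25); b=fz()
    hit=manip.servo_line([x,y,.048],speed=.12,stop_force=12)
    if hit: print("contact on descent"); return None
    manip.clamp(70); w=manip.get_obs()["width"]
    manip.servo_line([x,y,.098],speed=.1); manip.wait(.2)
    f=fz(); o=manip.get_obs(); print(x,y,"dF",round(f-b,2),"width",w,o["width"],o["grasp_force"],"t",o["time_s"])
    return f-b
def back(x,y):
    manip.servo_line([x,y,.0485],speed=.06); manip.let_go(); manip.servo_line([x,y,.16],speed=.15)
E
python3 - <<'E'
from arm import *
manip.servo_line([.30,.36,.24],speed=.25)
manip.servo_line([.454,.006,.2],D,speed=.25)
print(manip.get_obs()["ee_pos"],manip.get_obs()["time_s"])
f=weigh(.454,.006)
if f is not None and f>-2.2: back(.454,.006)
print(manip.get_obs()["time_s"])
E
```

```text
[0.45376029 0.00684105 0.20000943] 3.35
0.454 0.006 dF -0.84 width 0.046951346631698095 0.04667211017615969 71.65652399417013 t 6.6333
8.975
```

Canister 1 is light (0.84 N), so I weigh canister 2 next.

Run:
```python
from arm import *
for p in[(.484,-.128),(.539,-.267)]:
    f=weigh(*p)
    if f is None or f<-2.2: break
    back(*p)
print(manip.get_obs()["ee_pos"],manip.get_obs()["time_s"])
import cv2
cv2.imwrite("pics/s1.png",manip.read_camera("side")["pixels"][:,:,::-1])
```

```text
0.484 -0.128 dF -0.46 width 0.04635838972038536 0.046537459108112814 71.66183885768987 t 12.6583
0.539 -0.267 dF -5.09 width 0.046574098301889605 0.046408531730926905 72.38218643380605 t 18.7333
[ 0.53893362 -0.2670605   0.09785068] 18.7333
```

View pics/s1.png

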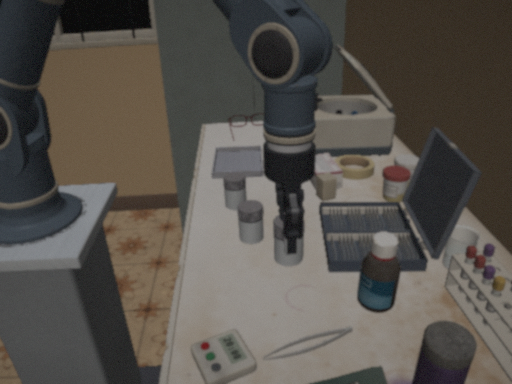

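The side view shows canister 3 in the gripper at about (288,245), with the two light ones upright at (235,190) and (251,222). Canister 3 is the heavy one (5.1 N), so I carry it to the tray.

Run:
```python
from arm import *
import cv2
manip.servo_line([.539,-.267,.2],speed=.15)
manip.servo_line([.463,.229,.2],speed=.2)
print(manip.get_obs()["width"])
manip.servo_line([.463,.229,.062],speed=.12); manip.wait(.3); b=fz()
print(manip.servo_line([.463,.229,.0505],speed=.02,stop_force=4),manip.get_obs()["ee_pos"],fz()-b)
manip.let_go(); manip.servo_line([.463,.229,.2],speed=.15)
manip.servo_line([.30,.36,.25],speed=.25); manip.wait(.3)
for n in("top","side"): cv2.imwrite(f"pics/{n}2.png",manip.read_camera(n)["pixels"][:,:,::-1])
print(manip.get_obs()["time_s"])
```

```text
0.04670996769606506
True [0.46295345 0.2290655  0.05275532] 10.53378079373211
27.9833
```

View pics/top2.png

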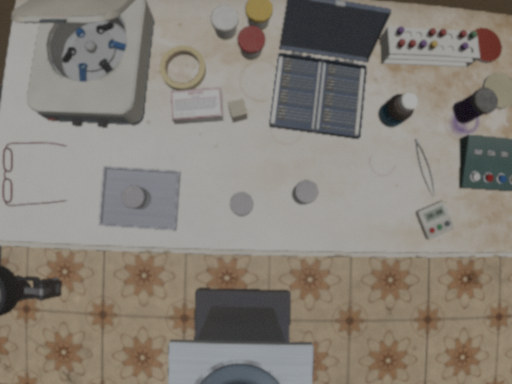

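View pics/side2.png

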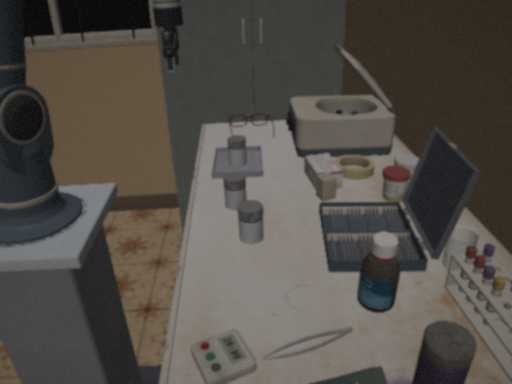

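The top view shows the heavy canister's lid at (133,197), inside the tray. The light ones are unmoved at (241,203) and (306,191). The side view shows all three upright, with the heavy one at (237,150), and the arm clear of everything.

```bash
python3 -c "
from station import manip
print(manip.hand_in())"
```

```text
the job is handed in; nothing more can be done
None
```

Canister_3 was the heavy one (5.1 N lifted, against 0.8 N and 0.5 N for the other two); it now stands upright in the tray, the light ones are upright where they stood, and the job was handed in just after 28 s on the robot's clock (the hand-in returned no verdict).

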